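Hang the blank tray on the swinging drop hook

TASK

Pick up the tray of knife blanks by its handle and lay the handle's bar gently against the shank of the swinging red hook, on the open side above the tip, until the hook leans on it and is still. Keeping that light touch, slide the bar down the shank into the hook so that it is seated at its yellow middle, and let go so that the tray hangs level, plumb and still. Never knock or press the hook hard, and leave the other things on the bench alone.

Things in the scene. Friction and masses are not known exactly. Their poses are not given: they have to be found in the camera images.
- pivot (a point): Pin from which the red hook hangs, under the end of the stand's overhead arm, 390 mm above the bench; fixed. x: along the pin and the arm, towards the post; z up. The hook swings in the y-z plane, its open mouth facing -y. The arm is 22 mm wide, its underside 24 mm above the pin, and reaches 16 mm past the pin to -x.
- post (a point): Centre of the stand's dark square post (22 mm wide, 430 mm high), 200 mm along +x from the pivot, 200 mm above the bench. Its base plate, 120 mm (x) by 200 mm (y) and 12 mm high, is centred under it; nothing lies under the hook. Axes as the pivot's.
- hook (a joint): Swing of the hook about the pivot's x axis, rad: 0 plumb, positive when its lower end is to +y (away from the mouth side). At the start it swings 0.2 to 0.4 rad either way, period 0.8 s, with hardly any damping: it does not settle by itself. Empty it rests at about -0.03. It weighs 300 g, so it leans against a bar with only about 1 N or less.
- seat (a point): Where the bar's centre lies when seated, 177 mm under the pivot; moves with the hook (axes as the pivot's at joint 0). Hook of 12 mm round bar: straight shank with its centre line at y +14.5 mm from 38 to 175 mm below the pivot, a round bowl under it and up to the tip; the throat between shank and tip is 17 mm clear, 25 mm deep. A bar touching the shank has its centre at y +2.5 mm. Lowest point 196 mm below the pivot.
- tip (a point): Centre of the rounded end of the hook's upturned tip, 22 mm to -y of the pivot line, 140 mm below the pivot (its top 134 mm below). Moves with the hook. It flares outward from 152 mm below the pivot. The bar must pass above it to reach the shank.
- bar (a point): Middle (yellow band) of the carrier's handle bar, 160 mm above the carrier's underside; x along the bar, y across, z up. Bar 12 mm round, 232 mm long between two uprights. The carrier is a loose tray, 236 x 90 mm with 20 mm rims, three knife blanks fixed in it, 300 to 460 g in all, its weight centred under this point. It stands on the bench at the start.
- sleeve (a point): Centre of the blue grip sleeve at the bar's -x end (the robot's side), 85 mm along -x from the bar's middle: 40 mm long (x), 14 mm wide (y), 22 mm high, 160 mm above the carrier's underside. A second sleeve like it sits 85 mm to +x, but there the stand's overhead arm would be in a gripper's way.
- hammer: Bystander: claw-less hammer lying on the bench; leave it alone.
- wrench: Bystander: steel wrench lying on the bench; leave it alone.
- driver: Bystander: screwdriver lying on the bench; leave it alone.
- oil: Bystander: green bottle, 56 mm across and 130 mm tall, standing; leave it alone.
- pot: Bystander: steel cup, 80 mm across and 70 mm tall, standing; leave it alone.
- offcut: Bystander: pale wood offcut 120 x 50 x 30 mm; leave it alone.

How it is judged:
On the way, in this order (a step that is already met when the one before it is completed fails the run):
1. the held tray's bar rests against the hook above its tip and the hook is still (contact force between carrier and hook above 0.1 N and velocity of joint hook between -0.2 and 0.2 rad/s and z of bar in the frame of seat above 0.04 m), for 0.5 s.
2. the bar is down in the hook's throat, still touching the hook (contact force between carrier and hook above 0.05 N and x of bar in the frame of seat between -0.03 and 0.03 m and y of bar in the frame of seat between -0.012 and 0.012 m and z of bar in the frame of seat between 0.005 and 0.03 m), for 0.1 s.
3. the bar is seated in the hook (x of bar in the frame of seat between -0.03 and 0.03 m and y of bar in the frame of seat between -0.01 and 0.01 m and z of bar in the frame of seat between -0.008 and 0.008 m), for 0.2 s.
At the end, for the whole second after the job is handed in: The bar's middle lies in the hook's seat (30 mm along the bar, 10 mm across, 8 mm in height), the hook is within 0.12 rad of plumb and turns slower than 0.4 rad/s, and the tray is level within 0.25 rad and moves slower than 0.1 m/s (all of step 3 and value of joint hook between -0.12 and 0.12 rad and velocity of joint hook between -0.4 and 0.4 rad/s and linear speed of carrier below 0.1 m/s and angle between bar's own z axis and vertical below 0.25 rad); the robot touches nothing.
It fails at once if the hook is knocked or pressed with more than 18 N (contact force between anything else and hook above 18 N).
It fails at once if a bystander is moved by more than 30 mm (distance of any of hammer, wrench, driver, oil, pot, offcut from where it was at the start of the episode above 0.03 m).
It also fails if it takes over 64 s, if anything falls off the work surface, if the arm or the gripper's body presses on something with over 40 N, if the wrist force passes 120 N, or if a joint passes its speed limit or range.

ROBOT

A 6-joint arm with a two-finger parallel gripper is mounted at the origin on the work surface. World frame = base frame: x ahead of the robot, y to its left, z up, the work surface at z = 0. Lengths are in m, angles in rad, forces in N, time in s.
With the tool pointing down it reaches from about 0.3 to 0.775 m from the base axis. Payload 14.6 kg.
Tool frame: the origin (TCP) lies between the finger pads; the fingertips stand 8 mm ahead of it and the grasp point (between the pads) lies 11 mm behind it (bot.tip_extent is the z of the fingertips in the tool frame, in m); z points along the fingers, y is the direction in which the jaws open and shut (so a half turn about z gives the same grasp; the last joint's range is limited). The gripper opens to 94 mm and grips with 3 to 60 N. Pads are 16 mm wide; open, the fingers measure 119 mm over their backs; the gripper's body (75 mm by 177 mm) begins 78 mm behind the grasp point.
Start: joints at [1.261, 0.3, 1.521, -0, 1.321, -0.067], TCP at [0.132, 0.534, 0.213] pointing down, gripper open.
Joint ranges: [-3.03, 3.03], [-0.79, 2.21], [0.23, 2.52], [-1.04, 4.18], [0, 3.07], [-2.55, 2.55]. Speed limits (rad/s): [2.22, 2.22, 2.57, 3.14, 3.14, 3.14].

INTERFACE

Orientations are given as [roll, pitch, yaw] about the fixed x, y, z axes, in that order (R = Rz(yaw) Ry(pitch) Rx(roll)).
In Python, from rig import bot gives the robot as it stands.
- The arm moves only by the shell command python3 -m creep 'ROWS' [FORCE]. ROWS is JSON, a list that holds one entry, the list of rows, each a list of 7 numbers: the shift along the tool's x, y, z in cm, then the turn, a rotation vector about the tool's x, y, z in rad, then the opening, from 0 (shut) to 1 (fully open). A call has 1 to 12 rows; each row shifts and turns the commanded pose from where the row before left it, along the tool's axes as they then stand; what a row does not reach is not made up. A row lasts 1/8 s, in which the tool goes at most 62.5 mm and 10.7 degrees, less where a joint would pass 70% of its speed; a pose out of reach is approached as far as the arm can. A call with a gripper value outside its range is refused whole. The fingers move at their own pace and stop on an object; FORCE is the grip in N (left out, the last holds). Time passes only in rows, so rows that do not move let the fingers close. It gives the time, the measured TCP pose, the force and the opening at its end, in the units of the state.
- bot.get_obs(): the state, without advancing time (a new reading comes with each control period).
- bot.read_camera(name): name is "scene" or "side" or "wrist"; returns a dict with "pixels" (384x512x3 uint8, red, green, blue), "depth" (384x512 float32, m along the optical axis (not along the pixel's ray), 0 where there is no reading), "mtx" (3x3 intrinsics, pixels), "eye" and "rotation" of the camera in the world. Camera axes: x right, y up, looking along -z (the intrinsics and any distortion apply to the point x, -y, -z); pixel columns grow to the right and rows downward; lengths in m; the calibration is good to about 2 mm. A picture is of the moment at which its call begins.
- bot.sign_off(): hands the job in, once; it reports no verdict.
Trained networks look in a picture, given as the dict that the camera call returned (one of the last four; its "shot" number tells which), for a name from the list of things; names that differ only in an ending like _2 or _b are one class to them, and where a whole thing is asked for, a point or a joint stands for the part that bears it (a point fixed in the world has none). Each returns a list of dicts, best first, with "confidence" (0 to 1); they miss things now and then, are a little off and sometimes report something else, mostly with a low value. They report only what shows in the picture. A call takes as long as a camera call.
- bot.cut_out(picture, target): "pixels" (384x512 bool, what is visible of it).
- bot.spot_point(picture, target): "xyz" ([x, y, z] in m, in world coordinates, good to about 4 mm: a listed point, or the origin of a listed thing).
The state is a dict: "time_s": time; "joint_pos": joint angles; "qvel": joint speeds; "joint_torque": joint torques, N m; "ee_pos": TCP position; "ee_rot": TCP orientation; "ft_force": force on the tool from outside, world axes, zero at the start; "wrist_torque": the same for the moment, N m; "grip_width": finger opening in m.
Only numpy, scipy, OpenCV 4.12 (cv2) and the standard library are available. Lean on these libraries where they do the work, as an engineer would, in place of code of your own. Each camera call takes 0.05 s, during which the arm holds its last target.

## Working session

There is one attempt and no reset: what is moved stays moved. The work goes in short steps, Python scripts to look and compute and a shell command to move; the robot and the scene stay as the last step left them, time stands still between calls to the robot, and variables do not carry over. Pictures are saved under pics/ and viewed, and the job is handed in when it is done.

```bash
ls; mkdir -p pics
cat > h.py <<'E'
import numpy as np, cv2
from rig import bot
def snap(cam,fn):
    p=bot.read_camera(cam); cv2.imwrite('pics/'+fn,cv2.cvtColor(p['pixels'],cv2.COLOR_RGB2BGR)); return p
def pts(p,mask):
    v,u=np.nonzero(mask&(p['depth']>0)); d=p['depth'][v,u]; K=p['mtx']
    x=(u-K[0,2])/K[0,0]*d; y=(v-K[1,2])/K[1,1]*d
    return np.c_[x,-y,-d]@np.array(p['rotation']).T+np.array(p['eye'])
E
python3 - <<'E'
from h import *
for c in ['scene','side']:
    p=snap(c,c+'0.png'); print(c,p['eye'],{k:v for k,v in p.items() if k not in('pixels','depth','rotation','eye')})
    for t in ['pivot','post','seat','tip','bar','sleeve','hammer','wrench','driver','oil','pot','offcut']:
        r=bot.spot_point(p,t); print(t,[(np.round(q['xyz'],3),round(q['confidence'],2)) for q in r[:3]])
print(bot.get_obs())
E
```

```text
pics
scene [1.13181722 0.53876865 1.28781803] {'mtx': array([[433.83455028,   0.        , 259.26070391],
       [  0.        , 433.83455028, 189.96385497],
       [  0.        ,   0.        ,   1.        ]]), 'shot': 1}
pivot [(array([0.595, 0.179, 0.385]), 0.86)]
post [(array([0.795, 0.184, 0.201]), 0.64)]
seat [(array([0.597, 0.136, 0.217]), 0.54)]
tip [(array([0.592, 0.125, 0.261]), 0.63), (array([ 0.781, -0.216,  0.001]), 0.51)]
bar [(array([ 0.541, -0.235,  0.155]), 0.64)]
sleeve [(array([ 0.456, -0.257,  0.163]), 0.57), (array([0.593, 0.139, 0.219]), 0.22)]
hammer [(array([0.382, 0.404, 0.001]), 0.87), (array([ 0.382, -0.496, -0.   ]), 0.41)]
wrench [(array([ 0.384, -0.496,  0.   ]), 0.53)]
driver [(array([0.532, 0.413, 0.001]), 0.72)]
oil [(array([ 0.789, -0.122, -0.005]), 0.65)]
pot [(array([ 0.778, -0.215, -0.004]), 0.63)]
offcut [(array([ 0.716, -0.328,  0.004]), 0.63)]
side [ 1.32441741 -0.84817688  1.08486823] {'mtx': array([[405.87642724,   0.        , 251.03047868],
       [  0.        , 405.87642724, 192.71090138],
       [  0.        ,   0.        ,   1.        ]]), '
[... 632 characters left out ...]
02]), 0.57)]
{'time_s': 1.3, 'joint_pos': array([ 1.26137297e+00,  2.99872847e-01,  1.52099617e+00, -1.21881874e-05,
        1.32072222e+00, -6.66250291e-02]), 'qvel': array([-1.33584526e-04, -9.41357986e-05,  7.81315811e-04, -8.45832123e-04,
        7.97563016e-05, -2.78244344e-04]), 'joint_torque': array([ 7.37903192e-04, -5.31662607e+01, -3.52926850e+01,  7.07632396e-02,
        2.11826147e-02, -6.19735559e-06]), 'ee_pos': array([0.13224586, 0.53384985, 0.2134621 ]), 'ee_rot': array([3.14159203e+00, 1.18771884e-05, 2.89879735e+00]), 'ft_force': array([ 0.53546404, -0.88091442,  0.86088144]), 'wrist_torque': array([-0.04367292, -0.03691044, -0.00349813]), 'grip_width': 0.09407287886541872}
```

View images.

View pics/scene0.png

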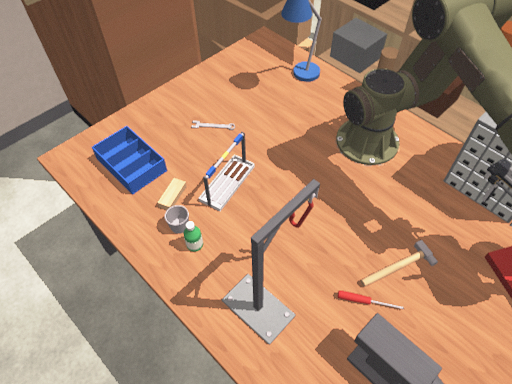

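View pics/side0.png

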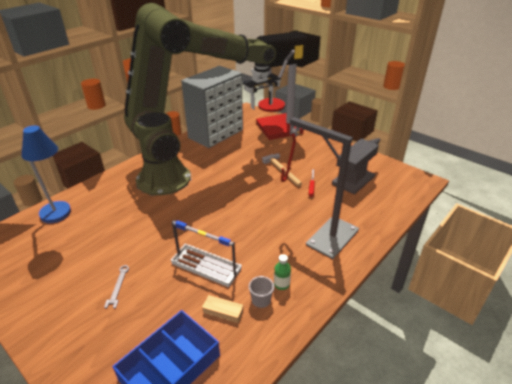

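Run:
```python
from h import *
p=bot.read_camera('side')
a=bot.cut_out(p,'bar')
b=bot.spot_point(p,'bar');s=bot.spot_point(p,'sleeve')
m=a[0]['pixels'];P=pts(p,m);print(a[0]['confidence'],len(P),P.min(0),P.max(0))
t=P[(P[:,2]>.145)]
print(len(t)); c=t[:,:2].mean(0);u,sv,vt=np.linalg.svd(t[:,:2]-c,full_matrices=False);print(c,vt[0],np.degrees(np.arctan2(vt[0][1],vt[0][0])),np.sort((t[:,:2]-c)@vt[0])[[5,-5]],np.sort((t[:,:2]-c)@vt[1])[[5,-5]],t[:,2].max())
hsv=cv2.cvtColor(p['pixels'],cv2.COLOR_RGB2HSV)
bl=(hsv[...,0]>100)&(hsv[...,0]<130)&(hsv[...,1]>120)
B=pts(p,bl&m);print('blue',len(B),B.min(0),B.max(0))
B=B[B[:,0]<.5];print(B.mean(0) if len(B) else '')
# post/arm direction
q=bot.cut_out(p,'post')
if q:
    P=pts(p,q[0]['pixels']);t=P[P[:,2]>.41];print('arm',len(t),t.min(0),t.max(0));c=t[:,:2].mean(0);u,sv,vt=np.linalg.svd(t[:,:2]-c,full_matrices=False);print(c,vt[0],t[:,2].max())
print([(x['xyz'],x['confidence']) for x in b+s])
```

```text
Traceback (most recent call last):
  File "h.py", line 8, in pts
    return np.c_[x,-y,-d]@np.array(p['rotation']).T+np.array(p['eye'])
           ~~~~~~~~~~~~~~~~~~~~~~~~~~~~~~~~~~~~~~~~^~~~~~~~~~~~~~~~~~~
ValueError: operands could not be broadcast together with shapes (1933,) (3,)
```

Run:
```python
from h import *
p=bot.read_camera('side');print(p['rotation'])
import pickle
p['b']=bot.cut_out(p,'bar');p['po']=bot.cut_out(p,'post');pickle.dump(p,open('p.pkl','wb'))
s=bot.read_camera('scene');s['b']=bot.cut_out(s,'bar');s['po']=bot.cut_out(s,'post');pickle.dump(s,open('s.pkl','wb'))
```

```text
[0.91356254 0.01103121 0.73371789]
```

```bash
sed -i "s/np.array(p\['rotation'\]).T/R.from_euler('xyz',p['rotation']).as_matrix().T/; 1a from scipy.spatial.transform import Rotation as R" h.py
cat > a.py <<'E'
from h import *
import pickle
for f in 'ps':
    p=pickle.load(open(f+'.pkl','rb'));m=p['b'][0]['pixels'];P=pts(p,m);print(f,p['b'][0]['confidence'],len(P),P.min(0),P.max(0))
    t=P[P[:,2]>.147]
    c=t[:,:2].mean(0);u,sv,vt=np.linalg.svd(t[:,:2]-c,full_matrices=False);l=np.sort((t[:,:2]-c)@vt[0]);print(len(t),c,np.degrees(np.arctan2(vt[0][1],vt[0][0])),l[[3,-4]],c+vt[0]*(l[3]+l[-4])/2,np.sort(t[:,2])[-5:])
    hsv=cv2.cvtColor(p['pixels'],cv2.COLOR_RGB2HSV)
    bl=(hsv[...,0]>100)&(hsv[...,0]<130)&(hsv[...,1]>120)&m
    for n,mm in(('blue',bl),('yel',(hsv[...,0]>20)&(hsv[...,0]<35)&(hsv[...,1]>150)&m)):
        B=pts(p,mm);B=B[B[:,2]>.12];print(n,len(B),B.mean(0))
        if n=='blue':
            for s in (B[B[:,0]<.52],B[B[:,0]>.56]): print(len(s),s.mean(0))
    if p['po']:
        P=pts(p,p['po'][0]['pixels']);t=P[(P[:,2]>.428)];print('arm',len(t),t.min(0),t.max(0));c=t[:,:2].mean(0);u,sv,vt=np.linalg.svd(t[:,:2]-c,full_matrices=False);print(c,np.degrees(np.arctan2(vt[0][1],vt[0][0])))
E
python3 a.py
```

```text
p 0.95 1968 [ 0.36097229 -0.3062664  -0.00414522] [ 0.66570416 -0.12128709  0.17781772]
312 [ 0.55164022 -0.2336505 ] 14.964583354352197 [-0.12649409  0.10821534] [ 0.5428108  -0.23601049] [0.17432403 0.17451745 0.17455122 0.17645531 0.17781772]
blue 82 [ 0.53504154 -0.23962013  0.16823384]
44 [ 0.45789402 -0.25961538  0.16788724]
38 [ 0.62437025 -0.21646773  0.16863516]
yel 21 [ 0.5386044  -0.23603142  0.16526783]
arm 331 [0.5784178  0.16263199 0.42801751] [0.80707304 0.19803183 0.44026749]
[0.70067322 0.17715461] 2.810092858645213
s 0.9 1980 [ 0.31275634 -0.3910935  -0.00501078] [ 0.66232065 -0.15979885  0.18013377]
289 [ 0.54504087 -0.22959983] 14.759075018611618 [-0.12468142  0.1102348 ] [ 0.53805589 -0.23144001] [0.17680915 0.17723612 0.17876463 0.17946904 0.18013377]
blue 100 [ 0.54471172 -0.22865194  0.16832425]
47 [ 0.45697083 -0.25185914  0.16804741]
53 [ 0.62251969 -0.20807196  0.16856975]
yel 0 [nan nan nan]
arm 820 [0.57702019 0.16440785 0.42804391] [0.80537974 0.19795099 0.44242715]
[0.69753627 0.18375129] 2.824186186938629a.py:10: RuntimeWarning: Mean of empty slice.
  B=pts(p,mm);B=B[B[:,2]>.12];print(n,len(B),B.mean(0))
  ret = um.true_divide(
```

```bash
cat >> h.py <<'E'
def frame(pos,rpy): return np.array(pos,float),R.from_euler('xyz',rpy)
def plan(goal,yaw,n,start=None):
    """straight line, tool down, equal rows; prints tool-axis rows"""
    o=bot.get_obs(); p,r=frame(*(start or (o['ee_pos'],o['ee_rot'])))
    g=R.from_euler('xyz',[np.pi,0,yaw]); rv=(r.inv()*g).as_rotvec()/n; d=(np.array(goal)-p)/n
    for i in range(n):
        s=r.inv().apply(d)*100
        print(np.round(s,2),np.round(rv,3)); r=r*R.from_rotvec(rv)
E
python3 - <<'E'
from h import *
m=np.array([.540,-.234]);b=np.radians(14.9)
g=m-.077*np.array([np.cos(b),np.sin(b)]);print(g)
plan([*g,.213],b,16)
E
```

```text
[ 0.46558904 -0.25379923]
[-3.21 -4.28  0.  ] [ 0.    -0.     0.165]
[-3.86 -3.69  0.  ] [ 0.    -0.     0.165]
[-4.42 -3.01  0.  ] [ 0.    -0.     0.165]
[-4.85 -2.24  0.  ] [ 0.    -0.     0.165]
[-5.15 -1.42  0.  ] [ 0.    -0.     0.165]
[-5.32 -0.55  0.  ] [ 0.    -0.     0.165]
[-5.34  0.33  0.  ] [ 0.    -0.     0.165]
[-5.21  1.2   0.  ] [ 0.    -0.     0.165]
[-4.94  2.04  0.  ] [ 0.    -0.     0.165]
[-4.54  2.82  0.  ] [ 0.    -0.     0.165]
[-4.01  3.53  0.  ] [ 0.    -0.     0.165]
[-3.38  4.14  0.  ] [ 0.    -0.     0.165]
[-2.65  4.64  0.  ] [ 0.    -0.     0.165]
[-1.86  5.01  0.  ] [ 0.    -0.     0.165]
[-1.01  5.25  0.  ] [ 0.    -0.     0.165]
[-0.13  5.34  0.  ] [ 0.    -0.     0.165]
```

```bash
python3 -m creep '[[[-3.2,-4.3,0,0,0,0.165,1],[-3.9,-3.7,0,0,0,0.165,1],[-4.4,-3.0,0,0,0,0.165,1],[-4.9,-2.2,0,0,0,0.165,1],[-5.2,-1.4,0,0,0,0.165,1],[-5.3,-0.6,0,0,0,0.165,1],[-5.3,0.3,0,0,0,0.165,1],[-5.2,1.2,0,0,0,0.165,1],[-4.9,2.0,0,0,0,0.165,1],[-4.5,2.8,0,0,0,0.165,1],[-4.0,3.5,0,0,0,0.165,1],[-3.4,4.1,0,0,0,0.165,1]]]'
python3 -m creep '[[[-2.7,4.6,0,0,0,0.165,1],[-1.9,5.0,0,0,0,0.165,1],[-1.0,5.3,0,0,0,0.165,1],[-0.1,5.3,0,0,0,0.165,1]]]'
python3 - <<'E'
from h import *
p=snap('wrist','w1.png');print(p['eye'],p['rotation'])
for t in['bar','sleeve']: print([(x['xyz'],x['confidence']) for x in bot.spot_point(p,t)])
o=bot.get_obs();print(o['ee_pos'],o['ee_rot'],o['ft_force'])
plan([.4656,-.2538,.213],np.radians(14.9),1)
E
```

```text
time_s: 3.3
ee_pos: [0.3812, -0.0581, 0.2138]
ee_rot: [3.141, -0.0, 0.913]
ft_force: [0.6, 0.7, 0.5]
grip_width: 0.0943
time_s: 3.8
ee_pos: [0.4638, -0.2552, 0.2135]
ee_rot: [3.141, -0.0, 0.253]
ft_force: [0.9, 0.3, 0.1]
grip_width: 0.0942
[ 0.52701428 -0.2385222   0.38365172] [-2.28917908e-01 -3.81962023e-04 -1.31718830e+00]
[([0.5416, -0.233, 0.162], 0.56)]
[([0.4589, -0.2559, 0.1601], 0.63)]
[ 0.46336945 -0.25479897  0.21255695] [-3.14059298e+00  9.43515587e-04  2.56467201e-01] [ 0.28774399  0.7885678  -0.61240986]
[ 0.24 -0.04 -0.04] [-0.001  0.001 -0.004]
```

View pics/w1.png

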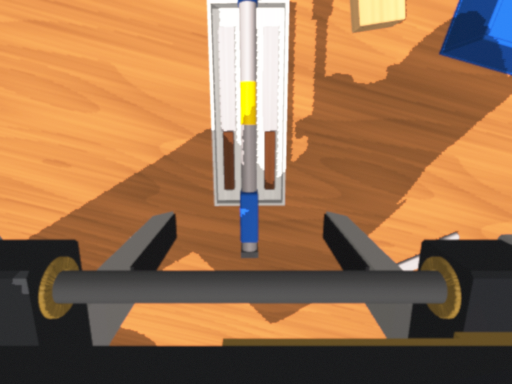

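```bash
python3 -m creep '[[[0.1,0,2,0,0,-0.004,1],[0.1,0,2,0,0,0,1],[0,0,1.4,0,0,0,1],[0,0,1,0,0,0,1],[0,0,0,0,0,0,0.5],[0,0,0,0,0,0,0],[0,0,0,0,0,0,0],[0,0,0,0,0,0,0],[0,0,0,0,0,0,0]]]' 60
python3 - <<'E'
from h import *
p=snap('side','s2.png')
print([(x['xyz'],x['confidence']) for x in bot.spot_point(p,'sleeve')])
o=bot.get_obs();print(o['ee_pos'],o['ee_rot'],o['ft_force'],o['wrist_torque'],o['grip_width'])
E
```

```text
time_s: 5.08
ee_pos: [0.4653, -0.2529, 0.1496]
ee_rot: [3.141, -0.0, 0.263]
ft_force: [-0.6, 0.3, -0.2]
grip_width: 0.0474
[([0.4569, -0.2541, 0.1601], 0.7)]
[ 0.46530921 -0.25291055  0.14950542] [ 3.14151170e+00 -5.11013471e-05  2.62729991e-01] [-0.2446744  -1.21418709 -0.63312147] [-0.01535445  0.15144197 -0.04851684] 0.03941305160853558
```

View pics/s2.png

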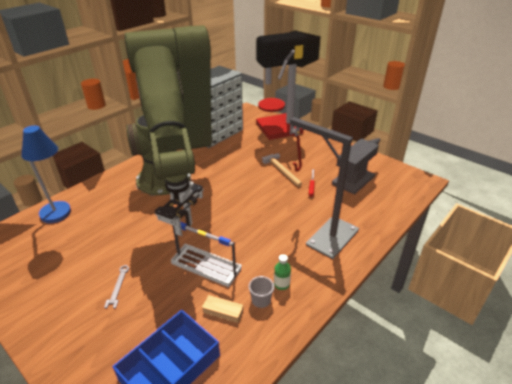

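```bash
python3 -m creep '[[[0,0,0,0,0,0,0],[0,0,0,0,0,0,0],[0,0,0,0,0,0,0],[0,0,0,0,0,0,0],[0,0,0,0,0,0,0]]]' 60
python3 -m creep '[[[0,0,-0.5,0,0,0,0],[0,0,-1,0,0,0,0],[0,0,-1,0,0,0,0],[0,0,-1,0,0,0,0],[0,0,-1,0,0,0,0],[0,0,-0.5,0,0,0,0],[0,0,0,0,0,0,0]]]'
cat > t.py <<'E'
from h import *
import sys
p=snap('side',sys.argv[1]+'.png');o=bot.get_obs()
a=bot.cut_out(p,'bar')
if a:
    m=a[0]['pixels']
    hsv=cv2.cvtColor(p['pixels'],cv2.COLOR_RGB2HSV)
    bl=(hsv[...,0]>100)&(hsv[...,0]<130)&(hsv[...,1]>120)&m
    P=pts(p,m); e=o['ee_pos']; P=P[np.linalg.norm(P-e,axis=1)<.35]
    B=pts(p,bl); B=B[np.linalg.norm(B-e,axis=1)<.22]
    far=B[np.linalg.norm(B[:,:2]-e[:2],axis=1)>.12]
    print('far sleeve',len(far),np.round(np.median(far,0),4))
    Y=pts(p,(hsv[...,0]>20)&(hsv[...,0]<35)&(hsv[...,1]>150)&m);print('yellow',len(Y),np.round(np.median(Y,0),4))
print([(t,np.round(x['xyz'],4),round(x['confidence'],2)) for t in('bar','sleeve') for x in bot.spot_point(p,t)[:2]])
print(o['ee_pos'],o['ee_rot'],o['ft_force'],o['wrist_torque'],o['grip_width'])
E
python3 t.py s3
```

```text
time_s: 5.8
ee_pos: [0.4652, -0.2529, 0.1494]
ee_rot: [-3.141, 0.0, 0.263]
ft_force: [-0.3, -1.8, -1.5]
grip_width: 0.0134
time_s: 6.68
ee_pos: [0.4654, -0.2529, 0.1997]
ee_rot: [3.141, -0.0, 0.263]
ft_force: [-0.8, -0.4, -3.0]
grip_width: 0.0135
far sleeve 42 [ 0.6228 -0.2154  0.219 ]
yellow 18 [ 0.5376 -0.2357  0.2163]
[('bar', array([ 0.5393, -0.2314,  0.2091]), 0.66), ('bar', array([0.5357, 0.4126, 0.0019]), 0.47), ('sleeve', array([0.7903, 0.1904, 0.1972]), 0.16)]
[ 0.4652534  -0.25285114  0.19934492] [-3.14149709e+00  7.09106369e-05  2.62765454e-01] [ 0.10087168 -0.89361902 -3.42134938] [-0.06930934  0.43595018  0.00355056] 0.013622474535848549
```

View pics/s3.png

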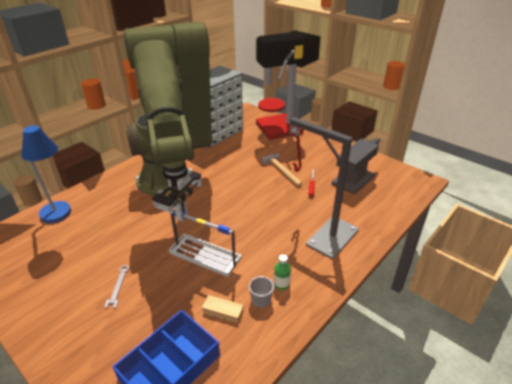

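Run:
```python
from h import *
plan([.522,.113,.2845],.05,12)
```

```text
[ 1.25 -2.82 -0.71] [-0.     0.     0.018]
[ 1.2  -2.84 -0.71] [-0.     0.     0.018]
[ 1.15 -2.86 -0.71] [-0.     0.     0.018]
[ 1.1  -2.88 -0.71] [-0.     0.     0.018]
[ 1.05 -2.9  -0.71] [-0.     0.     0.018]
[ 0.99 -2.92 -0.71] [-0.     0.     0.018]
[ 0.94 -2.94 -0.71] [-0.     0.     0.018]
[ 0.89 -2.95 -0.71] [-0.     0.     0.018]
[ 0.84 -2.97 -0.71] [-0.     0.     0.018]
[ 0.78 -2.98 -0.71] [-0.     0.     0.018]
[ 0.73 -3.   -0.71] [-0.     0.     0.018]
[ 0.68 -3.01 -0.71] [-0.     0.     0.018]
```

```bash
python3 -m creep '[[[0.6,-1.4,-0.9,0,0,0.018,0],[1.2,-2.8,-0.9,0,0,0.018,0],[1.2,-3.2,-0.9,0,0,0.02,0],[1.2,-3.5,-0.9,0,0,0.02,0],[1.2,-3.7,-0.9,0,0,0.02,0],[1.2,-3.7,-0.9,0,0,0.02,0],[1.1,-3.7,-0.9,0,0,0.02,0],[1.0,-3.6,-0.9,0,0,0.02,0],[0.9,-3.3,-0.7,0,0,0.02,0],[0.8,-2.7,-0.3,0,0,0.02,0],[0.6,-1.8,-0.2,0,0,0.017,0],[0.3,-0.9,0,0,0,0,0]]]'
cat > k.py <<'E'
from h import *
import sys
P0=np.array([.596,.177,.39]);YW=.0495
def hook(cam,n=1,fn=None):
    out=[]
    for i in range(n):
        t=bot.get_obs()['time_s'];p=bot.read_camera(cam)
        hsv=cv2.cvtColor(p['pixels'],cv2.COLOR_RGB2HSV)
        red=((hsv[...,0]<6)|(hsv[...,0]>172))&(hsv[...,1]>130)
        Q=(pts(p,red)-P0)@R.from_euler('z',YW).as_matrix()
        k=(abs(Q[:,0])<.03)&(Q[:,2]<-.03)&(Q[:,2]>-.22)&(abs(Q[:,1])<.12);Q=Q[k]
        if len(Q)<8: out.append((t,None));continue
        # fit theta: model points = surface; minimise distance of points to centreline
        d=np.linspace(.038,.175,60); cl=[(0.0145,-x) for x in d]
        a=np.linspace(0,np.pi,40)
        # bowl: centre y=0,z=-.175 radius .0145 then up to tip
        cl+=[(.0145*np.cos(x),-.1755-.0145*np.sin(x)) for x in a]
        cl+=[(-.0145,-x) for x in np.linspace(.175,.152,10)]+[(-.0145-.0075*s,-.152+.012*s) for s in np.linspace(0,1,8)]
        cl=np.array(cl)
        best=None
        for th in np.linspace(-.5,.5,201):
            c,s=np.cos(th),np.sin(th)
            w=np.c_[cl[:,0]*c-cl[:,1]*s,cl[:,0]*s+cl[:,1]*c]
            D=np.linalg.norm(Q[:,None,1:]-w[None],axis=2).min(1); D=np.minimum(abs(D-.004),.02)
            if best is None or D.mean()<best[0]: best=(D.mean(),th)
        out.append((round(t,2),round(best[1],3),len(Q),round(best[0],4)))
    if fn: cv2.imwrite('pics/'+fn,cv2.cvtColor(p['pixels'],cv2.COLOR_RGB2BGR))
    return out
if __name__=='__main__':
    for r in hook(sys.argv[1],int(sys.argv[2]),sys.argv[3]): print(r)
    o=bot.get_obs();print(o['time_s'],o['ee_pos'],o['ee_rot'],o['ft_force'])
    m=o['ee_pos']+R.from_euler('xyz',o['ee_rot']).apply([.077,0,-.0105])
    print('bar in pivot mm',np.round((m-P0)@R.from_euler('z',YW).as_matrix()*1000,1))
E
python3 k.py scene 18 c4.png; python3 k.py side 2 s4.png
```

```text
time_s: 8.38
ee_pos: [0.5213, 0.1048, 0.2832]
ee_rot: [-3.142, 0.0, 0.051]
ft_force: [0.3, 0.3, -3.2]
grip_width: 0.0135
(8.38, np.float64(0.095), 183, np.float64(0.0018))
(8.43, np.float64(0.0), 169, np.float64(0.0018))
(8.47, np.float64(-0.1), 162, np.float64(0.002))
(8.53, np.float64(-0.18), 157, np.float64(0.0019))
(8.57, np.float64(-0.255), 134, np.float64(0.0019))
(8.62, np.float64(-0.28), 113, np.float64(0.0019))
(8.68, np.float64(-0.275), 121, np.float64(0.0019))
(8.72, np.float64(-0.215), 149, np.float64(0.0019))
(8.78, np.float64(-0.145), 159, np.float64(0.002))
(8.82, np.float64(-0.05), 170, np.float64(0.0019))
(8.88, np.float64(0.045), 172, np.float64(0.0018))
(8.93, np.float64(0.125), 171, np.float64(0.0018))
(8.97, np.float64(0.19), 194, np.float64(0.0018))
(9.03, np.float64(0.22), 194, np.float64(0.0018))
(9.07, np.float64(0.21), 195, np.float64(0.0018))
(9.12, np.float64(0.155), 180, np.float64(0.0018))
(9.18, np.float64(0.08), 173, np.float64(0.0018))
(9.22, np.float64(-0.01), 165, np.float64(0.0019))
9.275 [0.52122023 0.10400204 0.2834389 ] [-3.14158448e+00  6.73847043e-06  4.98145306e-02] [-0.42892588  0.40830474 -3.0208374 ]
bar in pivot mm [ -1.3 -69.2 -96.1]
(9.28, np.float64(-0.145), 69, np.float64(0.0019))
(9.32, np.float64(-0.235), 71, np.float64(0.002))
9.375 [0.52122269 0.10399735 0.28346986] [-3.14156574e+00 -4.19637676e-05  4.98283161e-02] [-0.56096055 -0.5218638  -2.62354198]
bar in pivot mm [ -1.3 -69.2 -96. ]
```

View pics/c4.png

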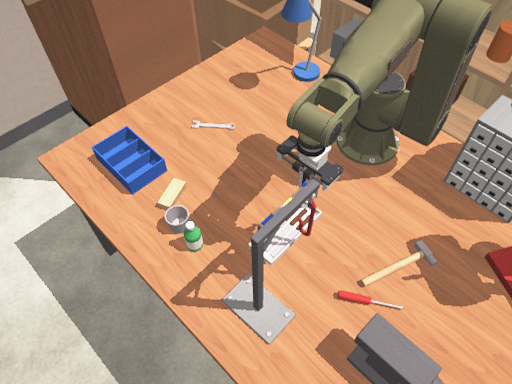

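View pics/s4.png

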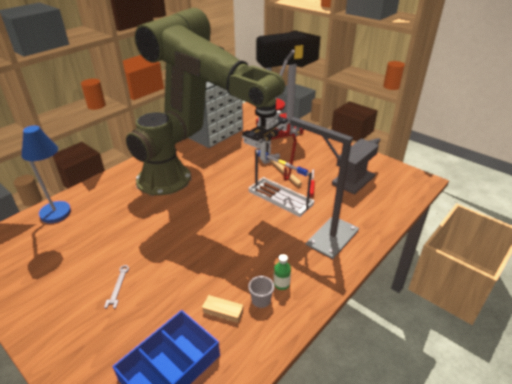

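```bash
python3 -m creep '[[[0,-0.6,0,0,0,0,0],[0.05,-1.1,0,0,0,0,0],[0.05,-1.1,0,0,0,0,0],[0,-0.8,0,0,0,0,0],[0,-0.3,0,0,0,0,0]]]'
python3 k.py scene 16 c5.png
python3 - <<'E'
from h import *
e=bot.get_obs()['ee_pos'];
for c in('scene','side'):
    p=bot.read_camera(c);P=pts(p,p['depth']>0)-e
    for lo in range(80,330,25):
        k=(P[:,2]*1000>lo)&(P[:,2]*1000<lo+25)&(abs(P[:,0])<.065)&(abs(P[:,1])<.15)
        Q=P[k]*1000
        if len(Q): print(c,lo,len(Q),np.round(Q.min(0)),np.round(Q.max(0)), 'near y0 xmax',np.round(np.sort(Q[abs(Q[:,1])<20][:,0])[-3:]))
E
```

```text
time_s: 10.0
ee_pos: [0.5202, 0.1437, 0.2834]
ee_rot: [3.142, 0.0, 0.051]
ft_force: [0.6, 0.1, -3.2]
grip_width: 0.0136
(10.0, np.float64(0.03), 184, np.float64(0.0017))
(10.05, np.float64(-0.07), 160, np.float64(0.0018))
(10.1, np.float64(-0.16), 146, np.float64(0.0018))
(10.15, np.float64(-0.225), 108, np.float64(0.002))
(10.2, np.float64(-0.26), 102, np.float64(0.002))
(10.25, np.float64(-0.26), 101, np.float64(0.0018))
(10.3, np.float64(-0.225), 107, np.float64(0.002))
(10.35, np.float64(-0.165), 139, np.float64(0.0019))
(10.4, np.float64(-0.075), 168, np.float64(0.002))
(10.45, np.float64(0.025), 177, np.float64(0.0018))
(10.5, np.float64(0.11), 194, np.float64(0.0019))
(10.55, np.float64(0.175), 197, np.float64(0.0017))
(10.6, np.float64(0.21), 205, np.float64(0.0017))
(10.65, np.float64(0.21), 205, np.float64(0.0017))
(10.7, np.float64(0.17), 194, np.float64(0.0018))
(10.75, np.float64(0.105), 189, np.float64(0.0018))
10.8 [0.52028096 0.14296908 0.28348207] [ 3.14155277e+00 -7.51921905e-05  4.98251030e-02] [ 0.5770661   0.64792556 -3.53973143]
bar in pivot mm [ -0.3 -30.2 -96.
[... 767 characters left out ...]
1.] [ 65.  79. 105.] near y0 xmax [35. 35. 37.]
side 105 287 [-30. -88. 105.] [ 65.  87. 130.] near y0 xmax [36. 37. 38.]
side 130 335 [-30. -93. 130.] [ 64.  88. 155.] near y0 xmax [27. 27. 29.]
side 155 82 [-15. -18. 155.] [ 63.  40. 180.] near y0 xmax [37. 37. 38.]
side 180 154 [-30. -39. 180.] [ 39.  43. 205.] near y0 xmax [39. 39. 39.]
side 205 117 [-15. -55. 205.] [ 38.  30. 230.] near y0 xmax [37. 37. 38.]
side 230 245 [-64. -70. 230.] [ 48.  58. 255.] near y0 xmax [36. 37. 38.]
side 255 364 [-64. -71. 255.] [ 53.  62. 280.] near y0 xmax [41. 42. 43.]
side 280 574 [-64. -71. 280.] [ 48.  60. 305.] near y0 xmax [37. 38. 40.]
side 305 63 [-64. -69. 305.] [ -1.  50. 311.] near y0 xmax []
```

```bash
for i in 1; do python3 -m creep '[[[0,-0.05,0,0,0,0,0],[0,-0.05,0,0,0,0,0],[0,-0.05,0,0,0,0,0],[0,-0.05,0,0,0,0,0],[0,-0.05,0,0,0,0,0],[0,-0.05,0,0,0,0,0],[0,-0.05,0,0,0,0,0],[0,-0.04,0,0,0,0,0],[0,-0.04,0,0,0,0,0],[0,-0.04,0,0,0,0,0],[0,-0.04,0,0,0,0,0],[0,-0.04,0,0,0,0,0]]]'; done
python3 -m creep '[[[0,-0.04,0,0,0,0,0],[0,-0.04,0,0,0,0,0],[0,-0.04,0,0,0,0,0],[0,-0.04,0,0,0,0,0],[0,-0.04,0,0,0,0,0],[0,-0.04,0,0,0,0,0],[0,-0.04,0,0,0,0,0],[0,-0.04,0,0,0,0,0]]]'
python3 k.py scene 16 c6.png
```

```text
time_s: 12.4
ee_pos: [0.52, 0.1485, 0.2835]
ee_rot: [3.142, -0.0, 0.05]
ft_force: [-0.8, -0.5, -3.2]
grip_width: 0.0136
time_s: 13.4
ee_pos: [0.5198, 0.1516, 0.2834]
ee_rot: [3.141, 0.0, 0.05]
ft_force: [-0.1, -0.5, -3.1]
grip_width: 0.0134
(13.4, np.float64(-0.235), 112, np.float64(0.0019))
(13.45, np.float64(-0.195), 115, np.float64(0.0019))
(13.5, np.float64(-0.135), 137, np.float64(0.0018))
(13.55, np.float64(-0.045), 157, np.float64(0.0018))
(13.6, np.float64(0.04), 180, np.float64(0.0017))
(13.65, np.float64(0.115), 183, np.float64(0.0016))
(13.7, np.float64(0.17), 190, np.float64(0.0018))
(13.75, np.float64(0.19), 193, np.float64(0.0018))
(13.8, np.float64(0.18), 191, np.float64(0.0017))
(13.85, np.float64(0.145), 180, np.float64(0.0018))
(13.9, np.float64(0.075), 185, np.float64(0.0017))
(13.95, np.float64(-0.01), 171, np.float64(0.0018))
(14.0, np.float64(-0.095), 148, np.float64(0.0018))
(14.05, np.float64(-0.17), 127, np.float64(0.002))
(14.1, np.float64(-0.22), 116, np.float64(0.0018))
(14.15, np.float64(-0.24), 114, np.float64(0.0018))
14.2 [0.51983288 0.1516823  0.28344358] [-3.14159225e+00  1.06144066e-06  4.98329550e-02] [-0.11364239 -0.37399633 -3.12507174]
bar in pivot mm [ -0.3 -21.5 -96.1]
```

```bash
python3 -m creep '[[[0,-0.04,0,0,0,0,0],[0,-0.04,0,0,0,0,0],[0,-0.04,0,0,0,0,0],[0,-0.04,0,0,0,0,0],[0,-0.04,0,0,0,0,0],[0,-0.04,0,0,0,0,0],[0,-0.04,0,0,0,0,0],[0,-0.04,0,0,0,0,0],[0,-0.05,0,0,0,0,0],[0,-0.05,0,0,0,0,0],[0,-0.05,0,0,0,0,0],[0,-0.05,0,0,0,0,0]]]'
python3 -m creep '[[[0,-0.05,0,0,0,0,0],[0,-0.05,0,0,0,0,0],[0,-0.05,0,0,0,0,0],[0,-0.05,0,0,0,0,0],[0,-0.05,0,0,0,0,0],[0,-0.05,0,0,0,0,0],[0,-0.05,0,0,0,0,0],[0,-0.05,0,0,0,0,0],[0,-0.05,0,0,0,0,0],[0,-0.05,0,0,0,0,0],[0,-0.05,0,0,0,0,0],[0,-0.05,0,0,0,0,0]]]'
python3 -m creep '[[[0,-0.05,0,0,0,0,0],[0,-0.05,0,0,0,0,0],[0,-0.05,0,0,0,0,0],[0,-0.05,0,0,0,0,0],[0,-0.05,0,0,0,0,0],[0,-0.05,0,0,0,0,0],[0,-0.05,0,0,0,0,0],[0,-0.05,0,0,0,0,0],[0,-0.05,0,0,0,0,0],[0,-0.05,0,0,0,0,0],[0,-0.05,0,0,0,0,0],[0,-0.05,0,0,0,0,0]]]'
python3 k.py scene 10 c7.png
```

```text
time_s: 15.7
ee_pos: [0.5196, 0.1569, 0.2834]
ee_rot: [3.142, 0.0, 0.05]
ft_force: [0.4, 0.4, -2.6]
grip_width: 0.0136
time_s: 17.2
ee_pos: [0.5193, 0.1629, 0.2834]
ee_rot: [-3.142, 0.0, 0.05]
ft_force: [0.1, -0.0, -2.8]
grip_width: 0.0139
time_s: 18.7
ee_pos: [0.519, 0.1689, 0.2835]
ee_rot: [-3.142, 0.0, 0.05]
ft_force: [0.1, 0.0, -3.1]
grip_width: 0.0137
(18.7, np.float64(0.02), 162, np.float64(0.0017))
(18.75, np.float64(0.03), 162, np.float64(0.0018))
(18.8, np.float64(0.03), 158, np.float64(0.0018))
(18.85, np.float64(0.015), 157, np.float64(0.0017))
(18.9, np.float64(0.0), 152, np.float64(0.0018))
(18.95, np.float64(-0.025), 147, np.float64(0.0019))
(19.0, np.float64(-0.05), 145, np.float64(0.0019))
(19.05, np.float64(-0.065), 132, np.float64(0.0018))
(19.1, np.float64(-0.06), 130, np.float64(0.0017))
(19.15, np.float64(-0.05), 142, np.float64(0.0018))
19.2 [0.51899167 0.16881565 0.28343055] [3.14156852e+00 2.44355464e-05 4.97492870e-02] [ 0.12502732 -0.29283907 -2.68185967]
bar in pivot mm [ -0.3  -4.3 -96.1]
```

```bash
python3 -m creep '[[[0,-0.05,0,0,0,0,0],[0,-0.05,0,0,0,0,0],[0,-0.05,0,0,0,0,0],[0,-0.05,0,0,0,0,0],[0,-0.05,0,0,0,0,0],[0,-0.05,0,0,0,0,0],[0,-0.05,0,0,0,0,0],[0,-0.05,0,0,0,0,0],[0,-0.05,0,0,0,0,0],[0,-0.05,0,0,0,0,0],[0,-0.05,0,0,0,0,0],[0,-0.05,0,0,0,0,0]]]'
python3 -m creep '[[[0,-0.06,0,0,0,0,0],[0,-0.06,0,0,0,0,0],[0,-0.06,0,0,0,0,0],[0,-0.06,0,0,0,0,0],[0,-0.06,0,0,0,0,0],[0,-0.06,0,0,0,0,0],[0,-0.06,0,0,0,0,0],[0,-0.06,0,0,0,0,0],[0,-0.06,0,0,0,0,0],[0,-0.06,0,0,0,0,0],[0,-0.06,0,0,0,0,0],[0,-0.06,0,0,0,0,0]]]'
python3 -m creep '[[[0,-0.06,0,0,0,0,0],[0,-0.05,0,0,0,0,0],[0,-0.03,0,0,0,0,0],[0,0,0,0,0,0,0],[0,0,0,0,0,0,0],[0,0,0,0,0,0,0]]]'
python3 k.py scene 14 c8.png;python3 k.py side 2 s8.png; python3 t.py s8b
```

```text
time_s: 20.7
ee_pos: [0.5187, 0.1749, 0.2834]
ee_rot: [3.142, -0.0, 0.05]
ft_force: [0.6, 0.4, -4.0]
grip_width: 0.0138
time_s: 22.2
ee_pos: [0.5183, 0.1821, 0.2834]
ee_rot: [3.142, 0.0, 0.05]
ft_force: [-0.1, -0.9, -3.2]
grip_width: 0.0132
time_s: 22.95
ee_pos: [0.5183, 0.1834, 0.2835]
ee_rot: [3.142, -0.0, 0.05]
ft_force: [-0.7, -0.6, -3.1]
grip_width: 0.0134
(22.95, np.float64(0.09), 162, np.float64(0.0017))
(23.0, np.float64(0.09), 160, np.float64(0.0016))
(23.05, np.float64(0.08), 161, np.float64(0.0018))
(23.1, np.float64(0.09), 165, np.float64(0.0017))
(23.15, np.float64(0.09), 162, np.float64(0.0016))
(23.2, np.float64(0.09), 160, np.float64(0.0018))
(23.25, np.float64(0.09), 161, np.float64(0.0018))
(23.3, np.float64(0.09), 162, np.float64(0.0016))
(23.35, np.float64(0.085), 159, np.float64(0.0017))
(23.4, np.float64(0.09), 162, np.float64(0.0017))
(23.45, np.float64(0.09), 165, np.float64(0.0017))
(23.5, np.float64(0.095), 163, np.float64(0.0018))
(23.55, np.float64(0.09), 164, np.float64(0.0018))
(23.6, np.float64(0.095), 162, np.float64(0.0016))
23.65 [0.51826429 0.183435
[... 153 characters left out ...]
4(0.09), 35, np.float64(0.0016))
(23.7, np.float64(0.08), 39, np.float64(0.0018))
23.75 [0.51825832 0.18345194 0.28345319] [-3.14157648e+00 -6.44004470e-06  4.97961578e-02] [-0.00548146 -0.47048261 -3.16241106]
bar in pivot mm [ -0.3  10.3 -96. ]
far sleeve 33 [0.6803 0.1869 0.3006]
yellow 17 [0.5944 0.1841 0.2997]
[('bar', array([0.5943, 0.1873, 0.2929]), 0.83), ('bar', array([ 0.5366,  0.4125, -0.0022]), 0.37), ('sleeve', array([0.5078, 0.1828, 0.2928]), 0.66), ('sleeve', array([0.5941, 0.1918, 0.2165]), 0.34)]
[0.51824422 0.18346482 0.28342905] [-3.14155058e+00  4.99887858e-05  4.97796812e-02] [-0.55623805 -0.56333051 -2.313636  ] [-0.10540978  0.35440963 -0.05568215] 0.013442484342578649
```

View pics/s8.png

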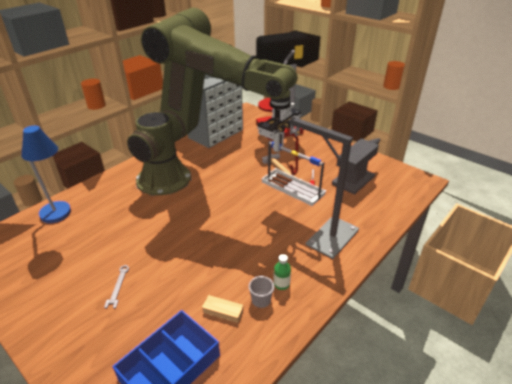

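View pics/c8.png

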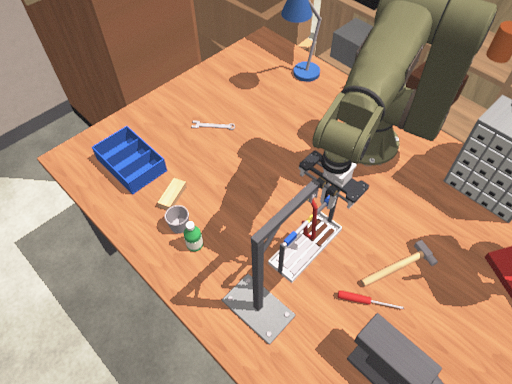

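```bash
python3 -m creep '[[[0,0,0.15,0,0,0,0],[0,0,0.3,0,0,0,0],[0,-0.02,0.4,0,0,0,0],[0,0,0.4,0,0,0,0],[0,-0.02,0.4,0,0,0,0],[0,0,0.4,0,0,0,0],[0,-0.02,0.4,0,0,0,0],[0,0,0.4,0,0,0,0],[0,-0.02,0.4,0,0,0,0],[0,0,0.4,0,0,0,0],[0,-0.02,0.4,0,0,0,0],[0,0,0.3,0,0,0,0]]]'
python3 k.py scene 3 c9.png
python3 -m creep '[[[0,0,0.2,0,0,0,0],[0,0,0.2,0,0,0,0],[0,0,0.2,0,0,0,0],[0,0,0.2,0,0,0,0],[0,0,0.2,0,0,0,0],[0,0,0.2,0,0,0,0],[0,0,0.2,0,0,0,0],[0,0,0.1,0,0,0,0]]]'
python3 k.py scene 4 c10.png;python3 k.py side 1 s10.png
```

```text
time_s: 25.45
ee_pos: [0.5182, 0.1844, 0.2397]
ee_rot: [3.142, 0.0, 0.05]
ft_force: [-0.2, -0.3, -2.8]
grip_width: 0.0134
(25.45, np.float64(0.07), 162, np.float64(0.0018))
(25.5, np.float64(0.075), 159, np.float64(0.0017))
(25.55, np.float64(0.075), 156, np.float64(0.0017))
25.6 [0.51815024 0.18444282 0.23979239] [3.14152623e+00 2.98748445e-04 4.98317131e-02] [ 0.67748852 -0.69235462 -3.41478333]
bar in pivot mm [  -0.4   11.3 -139.7]
time_s: 26.6
ee_pos: [0.5182, 0.1844, 0.2248]
ee_rot: [3.142, 0.0, 0.05]
ft_force: [0.4, 0.4, -2.8]
grip_width: 0.0132
(26.6, np.float64(0.065), 152, np.float64(0.0018))
(26.65, np.float64(0.07), 154, np.float64(0.0018))
(26.7, np.float64(0.065), 154, np.float64(0.0018))
(26.75, np.float64(0.065), 154, np.float64(0.0017))
26.8 [0.51820307 0.18442019 0.22496227] [3.14157750e+00 2.25283511e-05 4.97480620e-02] [-0.5508506  -0.31196093 -3.90726021]
bar in pivot mm [  -0.3   11.3 -154.5]
(26.8, np.float64(0.015), 47, np.float64(0.0017))
26.85 [0.51821899 0.18445266 0.22500055] [-3.14154299e+00 -8.24226720e-05  4.97637448e-02] [-0.01027137  0.17311408 -3.01364506]
bar in pivot mm [  -0.3   11.3 -154.5]
```

View pics/c10.png

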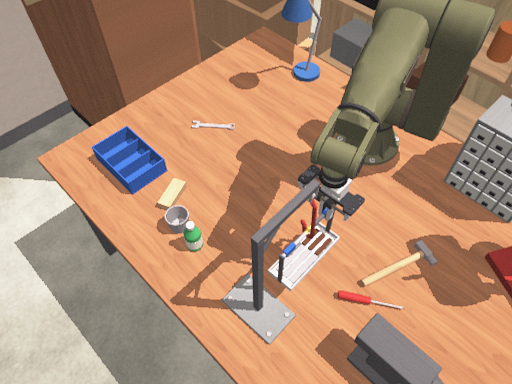

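View pics/s10.png

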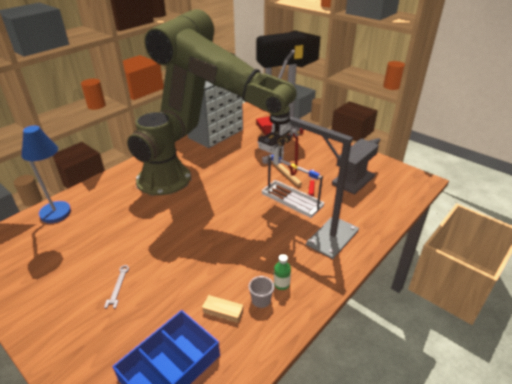

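```bash
cat > f.py <<'E'
from k import *
F=[];T=[]
H=hook('scene',8)
for i in range(8):
    bot.read_camera('side');o=bot.get_obs();F.append(o['ft_force']);T.append(o['wrist_torque'])
print([h[1] for h in H],np.round(np.mean(F,0),2),np.round(np.mean(T,0),3),o['time_s'])
m=o['ee_pos']+R.from_euler('xyz',o['ee_rot']).apply([.077,0,-.0105])
print('bar in pivot mm',np.round((m-P0)@R.from_euler('z',YW).as_matrix()*1000,1))
E
python3 f.py
python3 -m creep '[[[0,0,0.2,0,0,0,0],[0,0,0.2,0,0,0,0],[0,0,0.2,0,0,0,0],[0,0,0.2,0,0,0,0],[0,0,0.2,0,0,0,0],[0,0,0.2,0,0,0,0],[0,0,0.2,0,0,0,0],[0,0,0.2,0,0,0,0],[0,0,0.2,0,0,0,0],[0,0,0,0,0,0,0]]]'
python3 f.py
```

```text
[np.float64(0.065), np.float64(0.075), np.float64(0.065), np.float64(0.07), np.float64(0.07), np.float64(0.065), np.float64(0.065), np.float64(0.065)] [-0.07 -0.22 -2.89] [-0.082  0.378 -0.03 ] 27.65
bar in pivot mm [  -0.4   11.3 -154.6]
time_s: 28.9
ee_pos: [0.5181, 0.1844, 0.2068]
ee_rot: [3.142, 0.0, 0.05]
ft_force: [-0.5, -0.8, -3.3]
grip_width: 0.0139
[np.float64(0.06), np.float64(0.065), np.float64(0.06), np.float64(0.055), np.float64(0.06), np.float64(0.06), np.float64(0.06), np.float64(0.06)] [-0.13 -0.25 -3.1 ] [-0.053  0.373 -0.011] 29.7
bar in pivot mm [  -0.3   11.3 -172.5]
```

```bash
python3 -m creep '[[[0,0,0.1,0,0,0,0],[0,0,0.1,0,0,0,0],[0,0,0.1,0,0,0,0],[0,0,0.1,0,0,0,0],[0,0,0,0,0,0,0]]]'
python3 f.py
```

```text
time_s: 30.32
ee_pos: [0.5182, 0.1844, 0.203]
ee_rot: [3.142, -0.0, 0.05]
ft_force: [0.2, -0.9, -2.5]
grip_width: 0.0136
[np.float64(0.065), np.float64(0.06), np.float64(0.065), np.float64(0.065), np.float64(0.065), np.float64(0.065), np.float64(0.065), np.float64(0.07)] [ 0.33 -0.17 -2.11] [-0.064  0.304 -0.007] 31.125
bar in pivot mm [  -0.3   11.3 -176.5]
```

```bash
python3 -m creep '[[[0,0.05,0,0,0,0,0],[0,0.1,0.01,0,0,0,0],[0,0.15,0.01,0,0,0,0],[0,0.15,0.01,0,0,0,0],[0,0.15,0.01,0,0,0,0],[0,0.15,0.01,0,0,0,0],[0,0.15,0,0,0,0,0],[0,0.1,0,0,0,0,0],[0,0.05,0,0,0,0,0],[0,0,0,0,0,0,0]]]'
python3 f.py
```

```text
time_s: 32.38
ee_pos: [0.5187, 0.1739, 0.2024]
ee_rot: [3.142, 0.0, 0.05]
ft_force: [0.4, 0.1, -2.7]
grip_width: 0.0137
[np.float64(0.01), np.float64(0.005), np.float64(0.01), np.float64(0.01), np.float64(0.01), np.float64(0.005), np.float64(0.01), np.float64(0.01)] [ 0.22 -0.32 -2.37] [-0.03   0.315 -0.012] 33.175
bar in pivot mm [  -0.4    0.8 -177.1]
```

```bash
python3 -m creep '[[[0,0,0.03,0,0,0,0],[0,0,0.03,0,0,0,0],[0,0,0.03,0,0,0,0],[0,0,0,0,0,0,0]]]'
python3 f.py
```

```text
time_s: 33.67
ee_pos: [0.5188, 0.174, 0.2018]
ee_rot: [-3.142, -0.0, 0.05]
ft_force: [-1.7, 0.5, 1.1]
grip_width: 0.0133
[np.float64(0.01), np.float64(0.01), np.float64(0.01), np.float64(0.01), np.float64(0.015), np.float64(0.005), np.float64(0.01), np.float64(0.01)] [-1.11 -0.27  2.24] [-0.035  0.222  0.007] 34.475
bar in pivot mm [  -0.3    0.8 -177.9]
```

```bash
python3 -m creep '[[[0,0,-0.02,0,0,0,0],[0,0,-0.02,0,0,0,0],[0,0,0,0,0,0,0]]]' 
python3 f.py
python3 -m creep '[[[0,0,0,0,0,0,0],[0,0,0,0,0,0,0],[0,0,0,0,0,0,0]]]' 10
python3 f.py
```

```text
time_s: 34.85
ee_pos: [0.5187, 0.1739, 0.2019]
ee_rot: [3.142, 0.0, 0.05]
ft_force: [0.5, -0.5, -0.3]
grip_width: 0.0139
[np.float64(0.01), np.float64(0.01), np.float64(0.005), np.float64(0.005), np.float64(0.01), np.float64(0.005), np.float64(0.01), np.float64(0.005)] [ 0.76 -0.23  0.02] [-0.018  0.051 -0.016] 35.65
bar in pivot mm [  -0.3    0.8 -177.6]
time_s: 36.02
ee_pos: [0.5187, 0.1739, 0.2019]
ee_rot: [3.142, 0.0, 0.05]
ft_force: [-0.4, -1.3, 0.4]
grip_width: 0.0139
[np.float64(0.01), np.float64(0.01), np.float64(0.005), np.float64(0.01), np.float64(0.005), np.float64(0.01), np.float64(0.01), np.float64(0.005)] [-0.32  0.1  -0.74] [-0.031  0.209 -0.002] 36.825
bar in pivot mm [  -0.3    0.8 -177.6]
```

```bash
python3 -m creep '[[[0,0,0,0,0,0,0.15],[0,0,0,0,0,0,0.17],[0,0,0,0,0,0,0.19],[0,0,0,0,0,0,0.22],[0,0,0,0,0,0,0.25],[0,0,0,0,0,0,0.3],[0,0,0,0,0,0,0.35],[0,0,0,0,0,0,0.4],[0,0,0,0,0,0,0.4]]]' 
python3 f.py; python3 t.py s11
```

```text
time_s: 37.95
ee_pos: [0.5187, 0.1739, 0.2019]
ee_rot: [3.142, 0.0, 0.05]
ft_force: [-0.4, 0.0, -0.5]
grip_width: 0.0375
[np.float64(-0.01), np.float64(-0.005), np.float64(-0.005), np.float64(-0.005), np.float64(-0.005), np.float64(-0.005), np.float64(-0.01), np.float64(-0.01)] [-0.07 -0.08  0.04] [-0.013  0.155  0.007] 38.75
bar in pivot mm [  -0.3    0.8 -177.6]
far sleeve 33 [0.6802 0.1717 0.22  ]
yellow 4 [0.6021 0.1708 0.2152]
[('bar', array([0.5916, 0.1742, 0.2117]), 0.63), ('sleeve', array([0.5098, 0.1689, 0.2092]), 0.7)]
[0.51872451 0.17395958 0.20195587] [3.14156439e+00 5.97948781e-06 4.98043012e-02] [ 0.0598577  -0.72103241  0.09318073] [-0.08140853  0.17379782  0.01443217] 0.03745508144681001
```

View pics/s11.png

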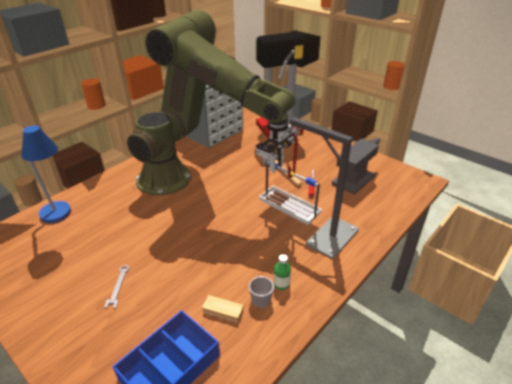

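```bash
python3 -m creep '[[[0,0,0,0,0,0,0.55],[0,0,0,0,0,0,0.7],[0,0,-0.3,0,0,0,0.7],[0,0,-0.6,0,0,0,0.7],[0,0,-1,0,0,0,0.7],[0,0,-1,0,0,0,0.7],[0,0,-1,0,0,0,0.7],[0,0,-1,0,0,0,0.7],[-0.5,0,-1,0,0,0,0.7],[-1.5,0,-0.5,0,0,0,0.7],[-2.5,0,0,0,0,0,0.7],[-2.5,0,0,0,0,0,0.7]]]' 
python3 -m creep '[[[-2.5,0,0,0,0,0,0.7],[-1.5,0,0,0,0,0,0.7],[0,0,0,0,0,0,0.7],[0,0,0,0,0,0,0.7]]]'
python3 f.py; python3 t.py s12; python3 k.py scene 1 c12.png
```

```text
time_s: 40.45
ee_pos: [0.4472, 0.1703, 0.2659]
ee_rot: [3.142, 0.0, 0.05]
ft_force: [0.2, 0.9, -0.4]
grip_width: 0.0661
time_s: 40.95
ee_pos: [0.4093, 0.1685, 0.266]
ee_rot: [-3.142, -0.0, 0.05]
ft_force: [-0.8, -0.6, -0.1]
grip_width: 0.0657
[np.float64(-0.015), np.float64(-0.015), np.float64(-0.01), np.float64(-0.01), np.float64(-0.005), np.float64(-0.005), np.float64(-0.01), np.float64(-0.01)] [-0.07 -0.36  0.05] [-0.026  0.156  0.02 ] 41.75
bar in pivot mm [-110.3    0.8 -113.6]
far sleeve 0 [nan nan nan]
yellow 6 [0.6013 0.1692 0.2188]
[('bar', array([0.5958, 0.1741, 0.2117]), 0.78), ('sleeve', array([0.5085, 0.1697, 0.2116]), 0.66), ('sleeve', array([ 0.7817, -0.2141, -0.0018]), 0.56)]
[0.40886283 0.16848045 0.26595493] [-3.14155529e+00 -5.94801488e-06  4.97918580e-02] [-0.43738496 -0.51785103 -0.11994298] [-0.03096142  0.18875862 -0.0083217 ] 0.06565795759335993
(41.95, np.float64(-0.02), 144, np.float64(0.0017))
42.0 [0.40885473 0.16845284 0.26595703] [ 3.14153279e+00 -7.52404035e-06  4.98081785e-02] [ 1.1932488  -0.72964515 -0.38244775]
bar in pivot mm [-110.3    0.7 -113.5]
  return _methods._mean(a, axis=axis, dtype=dtype,
  ret = um.true_divide(
```

View pics/s12.png

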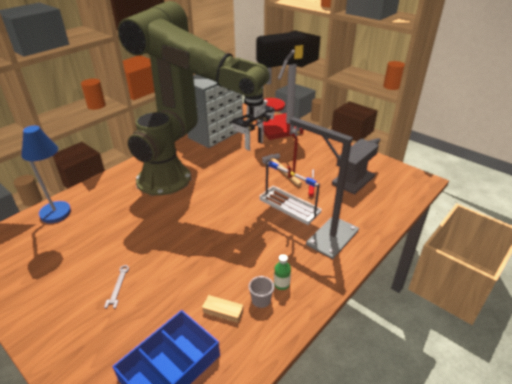

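View pics/c12.png

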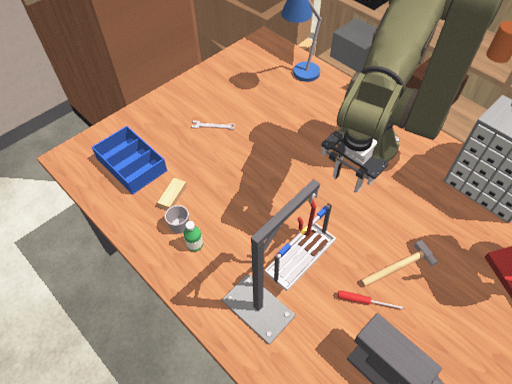

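Run:
```python
from k import *
L=[]
for i in range(14):
    p=bot.read_camera('scene');P=(pts(p,p['depth']>0)-P0)@R.from_euler('z',YW).as_matrix()
    k=(abs(P[:,0])<.13)&(abs(P[:,1])<.09)&(P[:,2]<-.30)&(P[:,2]>-.345);q=P[k]
    A=np.c_[q[:,:2],np.ones(len(q))];c=np.linalg.lstsq(A,q[:,2],rcond=None)[0]
    L.append(np.r_[q.mean(0)*1000,c[:2]])
L=np.array(L);print(np.round(L,2));print(hook('scene',6),bot.get_obs()['time_s'])
```

```text
[[-3.3100e+00  2.8700e+00 -3.2788e+02 -2.0000e-02  5.0000e-02]
 [-3.3500e+00  3.6400e+00 -3.2796e+02 -2.0000e-02  5.0000e-02]
 [-4.4100e+00  4.5100e+00 -3.2783e+02 -2.0000e-02  5.0000e-02]
 [-4.3600e+00  4.8000e+00 -3.2792e+02 -2.0000e-02  5.0000e-02]
 [-4.1900e+00  5.1600e+00 -3.2786e+02 -2.0000e-02  5.0000e-02]
 [-3.9700e+00  5.3400e+00 -3.2786e+02 -2.0000e-02  5.0000e-02]
 [-4.0900e+00  5.2000e+00 -3.2777e+02 -2.0000e-02  5.0000e-02]
 [-4.6100e+00  5.0300e+00 -3.2771e+02 -2.0000e-02  5.0000e-02]
 [-4.0100e+00  4.7300e+00 -3.2780e+02 -2.0000e-02  6.0000e-02]
 [-3.4000e+00  4.0000e+00 -3.2787e+02 -2.0000e-02  5.0000e-02]
 [-3.3700e+00  3.2800e+00 -3.2806e+02 -1.0000e-02  5.0000e-02]
 [-3.5500e+00  2.5800e+00 -3.2791e+02 -2.0000e-02  5.0000e-02]
 [-3.4100e+00  1.7800e+00 -3.2786e+02 -1.0000e-02  4.0000e-02]
 [-3.6000e+00  1.3800e+00 -3.2796e+02 -1.0000e-02  4.0000e-02]]
[(42.7, np.float64(-0.025), 150, np.float64(0.0018)), (42.75, np.float64(-0.025), 142, np.float64(0.0018)), (42.8, np.float64(-0.025), 142, np.float64(0.0019)), (42.85, np.float64(-0.025), 145, np.float64(0.0017)), (42.9, np.float64(-0.02), 148, np.float64(0.0019)), (42.95, np.float64(-0.02), 150, np.float64(0.0018))] 43.0
```

```bash
python3 -c "
from rig import bot
print(bot.sign_off())"
```

```text
the job is handed in; nothing more can be done
None
```

The tray now hangs by its handle in the red hook, and I handed the job in at about 43 s of the 64 s; no verdict was reported.

- **Calming the hook:** I gripped the tray by its near blue sleeve and brought the bar to the hook's open side. I advanced it 0.4–0.5 mm per row until the swing died from about ±0.25 rad. The hook then leaned still at +0.09 rad for about 0.8 s.
- **Seating:** I slid the bar straight down the shank into the throat and brought the hook back to near plumb. I lowered until the hook took the tray's weight, then opened the jaws slowly and backed off.

| Last check, from the cameras | Reading | Limit |
|---|---|---|
| Hook angle | about −0.02 rad, nearly constant | within 0.12 rad |
| Tray tilt | at most about 0.06 rad | 0.25 rad |
| Tray swing | about ±2 mm, up to roughly 16 mm/s | 0.1 m/s |
| Bar middle, network reading against the expected seat position | within about 4 mm | 30 mm along, 10 mm across, 8 mm in height |

- **Bystanders and gripper:** The bystanders looked unmoved in the last pictures, which I judged by eye. The gripper is clear of everything.
- **Weaker checks:** I never measured the contact force on the hook directly. Sampled wrist readings on the hook stayed around 1–2 N. While seating I briefly pressed down with about 2 N beyond the tray's weight and backed that off before letting go.
- **Disagreements:** One side-camera reading of the hook angle, partly occluded, gave 0.015 rad against 0.065 from the scene camera. I went with the scene camera. In the last side picture the far sleeve could not be picked out.

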